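# Dock the glue pot in front of the stock reader

## Robot

A 6-joint arm with a two-finger parallel gripper is mounted at the origin on the work surface. World frame = base frame: x ahead of the robot, y to its left, z up, the work surface at z = 0. Lengths are in m, angles in rad, forces in N, time in s.
With the tool pointing down it reaches from about 0.35 to 0.975 m from the base axis. Payload 4.9 kg.
Tool frame: the origin (TCP) lies at the very end of the fingers, on their centre line; the grasp point (between the pads) lies 19 mm behind it; z points along the fingers, y is the line along which they close (so a half turn about z gives the same grasp; the last joint's range is limited). The gripper opens to 85 mm and grips with 20 to 120 N. Pads are 22 mm wide; open, the fingers measure 114 mm over their backs; the gripper's body (76 mm by 85 mm) begins 54 mm behind the grasp point. The pads swing forward as they close: fully open they stand 13 mm farther back than shut.
Start: joints at [1.025, 0.053, 1.613, -0, 1.476, -0.119], TCP at [0.259, 0.569, 0.231] pointing down, gripper open.
Joint ranges: [-3.01, 3.01], [-1.01, 2.22], [0.06, 2.58], [-1.02, 4.17], [0.09, 2.62], [-3.14, 3.14]. Speed limits (rad/s): [2.57, 2.57, 3.14, 3.14, 3.14, 3.14].

## Interface

Orientations are given as a unit quaternion [w, x, y, z].
In Python, from plant import manip gives the robot as it stands.
- The arm moves only by the shell command python3 -m pendant 'ROWS'. ROWS is JSON, a list of rows, each a list of 3 entries, a list of its own where there are three numbers: the opening, from 0 (shut) to 1 (fully open), then the shift along the tool's x, y, z in units of 12 cm (1.0 is 12 cm), then the turn about the tool's z in units of pi rad (1.0 is pi rad). In form: [[gripper, [dx, dy, dz], roll], ...]. A call has 1 to 10 rows; each row is the pose to reach, as a shift and turn from the pose commanded when the call began, along the tool's axes at that moment, turning the shorter way round; what a row does not reach only later rows make up. A row lasts 1/10 s, in which the tool goes at most 50 mm and 8.59 degrees, less where a joint would pass 70% of its speed; a pose out of reach is approached as far as the arm can. A call with a number of a shift or a turn outside -1 to 1 is refused whole. A call with a gripper value outside its range is refused whole. The fingers move at their own pace and stop on an object; the grip force is fixed at half the most. Time passes only in rows, so rows that repeat a pose let the fingers close. It gives the time, the measured TCP pose, the force, the opening and the grip force at its end, in the units of the state.
- manip.state(): the state, without advancing time (a new reading comes with each control period).
- manip.grab_frame(name): name is "scene" or "top"; returns a dict with "img" (480x640x3 uint8, red, green, blue), "fx", "fy", "cx", "cy" (pixels), "eye" and "rotation" of the camera in the world. Camera axes: x right, y down, z forward; pixel columns grow to the right and rows downward; lengths in m; the calibration is good to about 2 mm. A picture is of the moment at which its call begins. There is no depth.
- manip.job_done(): hands the job in; it is judged then, once.
The state is a dict: "time": time; "joint_pos": joint angles; "joint_vel": joint speeds; "joint_efforts": joint torques, N m; "tool_pos": TCP position; "tool_rot": TCP orientation; "contact_force": force on the tool from outside, world axes, zero at the start; "ft_torque": the same for the moment, N m; "gripper_width": opening from 0.0 (shut) to 1.0 (fully open); "grasp_force": force on a finger pad.
Only numpy, scipy, OpenCV 4.12 (cv2) and the standard library are available. Lean on these libraries where they do the work, as an engineer would, in place of code of your own. Each camera call takes 0.05 s, during which the arm holds its last target. There are 200 camera calls.

## Task

Put the white glue pot with the red cap into the plywood anti-tip dock: bring it in from the open front, with its cap standing up through the T-shaped slot, and slide it sideways under the top plate all the way to the slot end beside the black reader, leaving its blue label squarely facing the reader. Keep the pot upright, leave it standing on the table, let go, and do not disturb the other things on the bench.

Things in the scene. Friction and masses are not known exactly. Their poses are not given: they have to be found in the camera images.
- pot: Loose white round glue pot, about 0.2 kg: body 52 mm diameter, 45 mm high; on its axis a rigid round red brush cap, 16 mm diameter, from 45 to 118 mm height (24 mm wide collar at its foot). Origin at the centre of the underside, z up along the cap, +x towards the blue label on its side; blue stripes on the pot's shoulder and on the cap's top also point to the label side.
- pot_cap (a point): Point on the pot's axis 98 mm above its underside: where to pinch the red cap so that the fingers stay above the dock's plate.
- pot_label (a point): Centre of the blue label (23 mm wide, 30 mm high) on the pot's side, 26 mm from its axis and 23 mm above its underside.
- dock: Fixed plywood dock without a floor (the pot slides on the table). Top plate: underside at 53 mm, top at 63 mm height, x -50 to +46 mm, y -94 to +94 mm. Origin on the table below the junction of the plate's T-shaped slot; z up, -x to the open front, y along the crossbar. Under the plate: back wall, inner face at x = +34 mm; 4 corner posts, at |y| 84 to 94 mm; no front wall.
- slot_mouth (a point): Middle of the slot's mouth at the plate's front edge (dock x = -50 mm, y = 0), on the plate's top. The slot is 28 mm wide everywhere: its stem runs from here along the dock's +x to the crossbar.
- slot_end_left (a point): Centre of the 16 mm cap when it stands at the crossbar's +y end (dock x = 0, y = +52 mm), on the plate's top. The crossbar, 28 mm wide, runs along the dock's y at x = 0.
- slot_end_right (a point): The same at the crossbar's -y end (dock x = 0, y = -52 mm).
- reader: Fixed black stock reader block, 60 x 28 x 68 mm high, green stripe on top, green glass window on both broad faces. It stands just outside one end of the dock, left or right, its centre 112 mm along the dock's +y or -y from the slot's junction, in line with the crossbar; it reads through the dock's open side. Origin at the centre of its underside.
- stop_block: Fixed plain dark wooden block, 60 x 28 x 68 mm, at the dock's other end. Origin at the centre of its underside.
- other_pot: Loose grey pot with a black cap and yellow label, same size as the white one; leave it alone. Origin at the centre of its underside.
- house_a: Loose little wooden house, 30 mm square, about 60 mm high, dark roof; leave it alone.
- house_b: Loose little wooden house, 30 mm square, about 55 mm high, lighter roof; leave it alone.
- ramekin: Loose white bowl, 84 mm wide, 42 mm high; leave it alone.
- offcut: Loose dark wood offcut, 60 x 35 x 12 mm; leave it alone.
- glue_bottle: Loose yellow glue bottle with a red label and cap, 68 mm wide, 190 mm tall; leave it alone.
There are look-alikes about, which are no part of the job. What is shaped like the pot but purple is not meant.

How it is judged:
On the way:
1. the pot stands in the dock, its cap in the slot and past the plate's front edge (x of pot in the frame of dock between -0.042 and 0.03 m and y of pot in the frame of dock between -0.07 and 0.07 m and height (world z) of pot below 0.012 m), for 0.1 s.
At the end, for the whole second after the job is handed in: White pot upright (3 degrees), at rest on the table in the dock, cap in the slot's crossbar within about 10 mm of the end beside the reader (pot and reader centres under 70 mm apart); the reader's centre lies within 22 mm of the line through the pot's axis and label, on the label's side (horizontal distance between pot and reader below 0.07 m and x of pot in the frame of dock between -0.012 and 0.012 m and x of reader in the frame of pot above 0.03 m and y of reader in the frame of pot between -0.022 and 0.022 m and height (world z) of pot below 0.004 m and angle between pot's own z axis and vertical below 0.06 rad and linear speed of pot below 0.01 m/s); the robot touches nothing.
It fails at once if the pot is tipped (more than about 29 degrees) (angle between pot's own z axis and vertical above 0.5 rad).
It fails at once if another loose thing (grey pot, house, bowl, offcut or bottle) is moved by more than 25 mm (distance of any of other_pot, house_a, house_b, ramekin, offcut, glue_bottle from where it was at the start of the episode above 0.025 m).
It also fails if it takes over 48 s, if anything falls off the work surface, if the arm or the gripper's body presses on something with over 40 N, if the wrist force passes 120 N, or if a joint passes its speed limit or range.

## Working session

There is one attempt and no reset: what is moved stays moved. The work goes in short steps, Python scripts to look and compute and a shell command to move; the robot and the scene stay as the last step left them, time stands still between calls to the robot, and variables do not carry over. Pictures are saved under pics/ and viewed, at most 10 in all, crops included, and the job is handed in when it is done.

```bash
mkdir -p pics; cat > h.py <<'E'
import numpy as np, cv2, pickle
from plant import manip
def snap(n,tag):
    f=manip.grab_frame(n); pickle.dump(f,open(f'pics/{tag}.pkl','wb'))
    cv2.imwrite(f'pics/{tag}.png',f['img'][:,:,::-1]); return f
def load(tag): return pickle.load(open(f'pics/{tag}.pkl','rb'))
def ray(f,u,v,z):
    R=np.array(f['rotation'])
    if R.size==4:
        from scipy.spatial.transform import Rotation as Ro
        R=Ro.from_quat(np.roll(R.ravel(),-1)).as_matrix()
    d=R@np.array([(u-f['cx'])/f['fx'],(v-f['cy'])/f['fy'],1]); e=np.array(f['eye'])
    return e+d*(z-e[2])/d[2]
E
python3 - <<'E'
from h import *
for n in('scene','top'):
    f=snap(n,n+'0'); print(n,{k:np.round(v,3).tolist() for k,v in f.items() if k!='img'})
print(manip.state())
E
```

```text
scene {'fx': 604.645, 'fy': 604.645, 'cx': 318.21, 'cy': 242.958, 'eye': [1.469, 0.517, 1.104], 'rotation': [-0.204, 0.482, 0.777, -0.351]}
top {'fx': 505.667, 'fy': 505.667, 'cx': 325.264, 'cy': 246.07, 'eye': [0.351, 0.003, 1.24], 'rotation': [-0.049, 0.715, -0.696, 0.041]}
{'time': 0.1, 'joint_pos': array([ 1.02497483e+00,  5.33155140e-02,  1.61415979e+00,  1.01541004e-05,
        1.47600369e+00, -1.18937382e-01]), 'joint_vel': array([-0.00116172, -0.00075189, -0.00448476, -0.00052205, -0.00198101,
        0.00085415]), 'joint_efforts': array([ 4.60406427e-04, -3.94899201e+01, -3.71366107e+01, -1.65447309e-04,
        3.82262937e-03,  1.72535420e-05]), 'tool_pos': array([0.25843853, 0.56844333, 0.23016881]), 'tool_rot': array([-3.12528520e-04,  2.11825476e-01,  9.77307054e-01, -8.89904049e-04]), 'contact_force': array([-0.02432046, -0.21646322, -0.0943456 ]), 'ft_torque': array([-0.04305063,  0.01429216,  0.00384273]), 'grasp_force': 0.0, 'gripper_width': 0.9956448856307186}
```

View pics/top0.png

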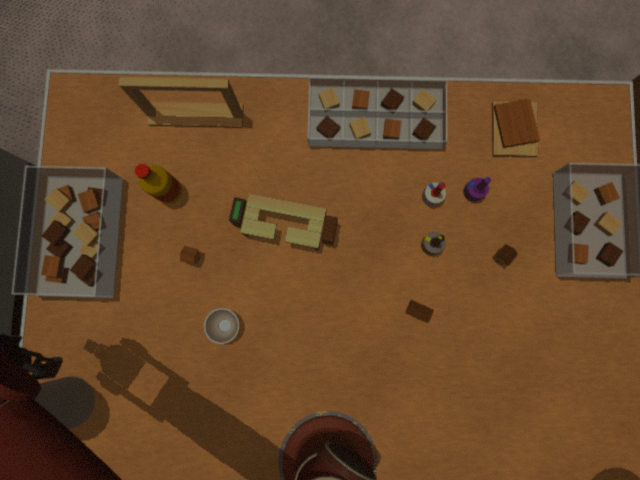

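View pics/scene0.png

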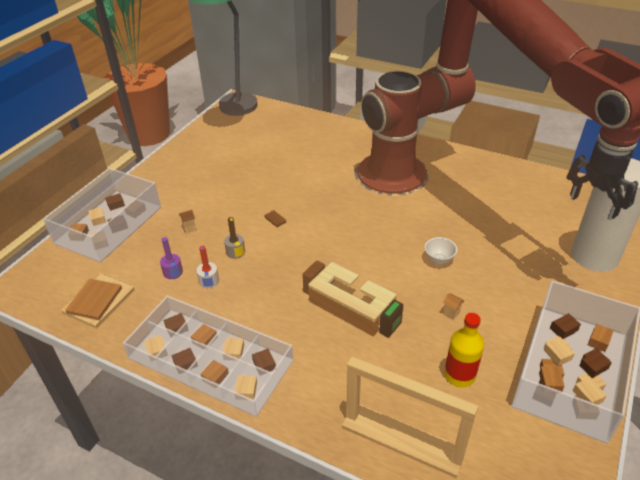

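The top view shows the white pot at about (435,195), the dock at (285,222) with its mouth facing the robot, and the reader at its left end (238,211), on world +y. I'll enlarge these regions.

```bash
python3 - <<'E'
from h import *
t=load('top0')['img'][:,:,::-1]; s=load('scene0')['img'][:,:,::-1]
g=lambda im,x,y,w,h,k:cv2.resize(np.clip(im[y:y+h,x:x+w].astype(float)*1.6,0,255).astype(np.uint8),None,fx=k,fy=k,interpolation=cv2.INTER_CUBIC)
cv2.imwrite('pics/c1.png',np.vstack([np.hstack([g(t,225,185,120,75,5)[:, :],g(t,415,175,40,75,5)])[:, :800], ]))
cv2.imwrite('pics/c2.png',np.hstack([g(s,300,255,110,85,5),g(s,190,235,50,85,5)]))
E
```

```text
(no output)
```

View pics/c1.png

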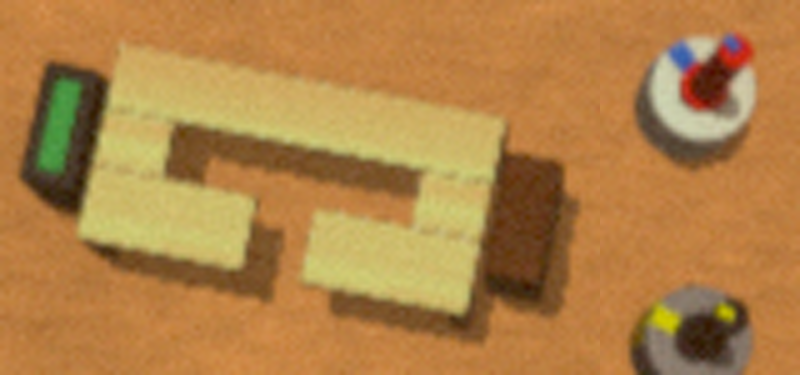

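View pics/c2.png

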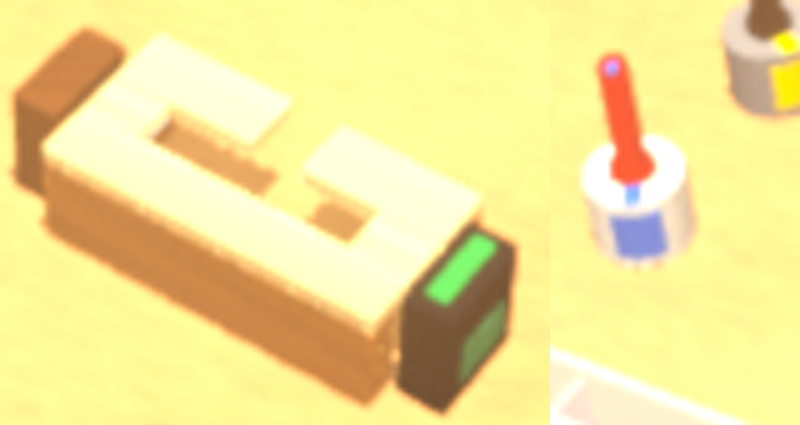

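```bash
python3 - <<'E'
from h import *
from scipy.spatial.transform import Rotation as Ro
t=load('top0'); s=load('scene0')
A=lambda X,Y,z:ray(t,225+X/5-.4,185+Y/5-.4,z)
P=lambda X,Y,z:ray(t,415+(X-600)/5-.4,175+Y/5-.4,z)
S=lambda X,Y,z:ray(s,300+X/5-.4,255+Y/5-.4,z)
Q=lambda X,Y,z:ray(s,190+(X-550)/5-.4,235+Y/5-.4,z)
L=np.array([[46,94],[46,-94],[-50,-94],[-50,94]])/1e3
for nm,W in(('top',[A(120,45,.063),A(505,120,.063),A(468,315,.063),A(80,237,.063)]),('scene',[S(372,328,.063),S(45,148,.063),S(160,35,.063),S(483,195,.063)])):
    W=np.array(W)[:,:2]; a,b=L-L.mean(0),W-W.mean(0)
    th=np.arctan2((a[:,0]*b[:,1]-a[:,1]*b[:,0]).sum(),(a*b).sum()); R=np.array([[np.cos(th),-np.sin(th)],[np.sin(th),np.cos(th)]])
    o=W.mean(0)-R@L.mean(0); print(nm,'dock',o.round(4),np.degrees(th).round(2),'res',(W-(L@R.T+o)).round(4).tolist())
c=P(703,90,.045);print('pot shoulder',c,'captop',P(737,48,.118),'stripe',P(682,55,.045),'capstripe',P(730,43,.118))
c2=Q(635,175,.045);print('scene shoulder',c2,'captop',Q(612,65,.118),'label',Q(638,235,.023),'stripe',Q(632,193,.045))
print('reader top',A(60,125,.068), S(462,268,.068),'stop',A(530,205,.068))
print('grey',P(697,340,.045))
R=Ro.from_quat(np.roll(manip.state()['tool_rot'],-1)).as_matrix();print(R.round(3))
E
```

```text
top dock [0.5632 0.1193] -9.71 res [[-0.0006, 0.0003], [-0.0007, 0.0012], [0.0003, -0.0001], [0.001, -0.0013]]
scene dock [0.5643 0.122 ] -10.07 res [[0.0019, 0.0003], [-0.0007, 0.0013], [0.0, -0.0], [-0.0012, -0.0016]]
pot shoulder [ 0.64136249 -0.24281802  0.045     ] captop [ 0.64349316 -0.24323061  0.118     ] stripe [ 0.65840511 -0.23271695  0.045     ] capstripe [ 0.64574186 -0.24006896  0.118     ]
scene shoulder [ 0.64341722 -0.23966855  0.045     ] captop [ 0.64203271 -0.2413878   0.118     ] label [ 0.66116391 -0.22940232  0.023     ] stripe [ 0.65466985 -0.23368306  0.045     ]
reader top [0.58333602 0.23019401 0.068     ] [0.58130154 0.23114918 0.068     ] stop [0.55055709 0.00713618 0.068     ]
grey [ 0.51960455 -0.23983746  0.045     ]
[[-0.91   0.414 -0.001]
 [ 0.414  0.91  -0.002]
 [ 0.    -0.002 -1.   ]]
```

```bash
cat >> h.py <<'E'
from scipy.spatial.transform import Rotation as Ro
def todo(x,y,z,yaw=None):
    s=manip.state(); R=Ro.from_quat(np.roll(s['tool_rot'],-1)).as_matrix()
    d=R.T@(np.array([x,y,z])-s['tool_pos']); cy=np.degrees(np.arctan2(R[1,1],R[0,1]))
    r=0 if yaw is None else -((yaw-cy+90)%180-90)/180
    print('t',round(s['time'],2),'pos',s['tool_pos'].round(4),'yyaw',cy.round(2),'tilt',R[:2,2].round(4),'units',(d/.12).round(3),'roll',round(r,3),'w',round(s['gripper_width'],3),'gf',round(s['grasp_force'],1),'F',s['contact_force'].round(1))
E
for i in 1 2 3; do python3 -m pendant '[[1,[-0.95,-0.8,0],0],[1,[-0.95,-0.8,0],0],[1,[-0.95,-0.8,0],0],[1,[-0.95,-0.8,0],0]]' | tail -c 300; done
python3 -c "from h import *; todo(.6425,-.242,.2,42)"
```

```text
time: 0.5
tool_pos: [0.3244, 0.4303, 0.2305]
tool_rot: [0.0, 0.214, 0.977, -0.001]
contact_force: [-0.6, 0.9, -0.6]
gripper_width: 1.0
grasp_force: 0.0
time: 0.9
tool_pos: [0.3886, 0.2961, 0.231]
tool_rot: [0.0, 0.215, 0.977, -0.001]
contact_force: [0.1, 0.9, -0.3]
gripper_width: 0.999
grasp_force: 0.0
time: 1.3
tool_pos: [0.4525, 0.1617, 0.2311]
tool_rot: [0.0, 0.215, 0.977, -0.001]
contact_force: [-0.1, 0.9, -0.2]
gripper_width: 1.005
grasp_force: 0.0
t 1.3 pos [0.4525 0.1617 0.2311] yyaw 65.18 tilt [ 0.0002 -0.0012] units [-2.85  -2.388  0.264] roll 0.129 w 1.005 gf 0.0 F [-0.1  0.9 -0.2]
```

```bash
for i in 1 2 3; do python3 -m pendant '[[1,[-0.95,-0.8,0],0],[1,[-0.95,-0.8,0],0],[1,[-0.95,-0.8,0],0],[1,[-0.95,-0.8,0],0]]' >/dev/null; done
python3 -m pendant '[[1,[0,0,0.2],0.13],[1,[0,0,0.2],0.13],[1,[0,0,0.2],0.13],[1,[0,0,0.2],0.13],[1,[0,0,0.2],0.13]]' >/dev/null
python3 -c "from h import *; todo(.6425,-.242,.082,42); snap('scene','scene1')"
```

```text
t 3.0 pos [ 0.6433 -0.2365  0.2074] yyaw 42.39 tilt [-0.      0.0006] units [-0.03  -0.036  1.045] roll 0.002 w 0.999 gf 0.0 F [-0.1 -0.6  0.4]
```

```bash
python3 -m pendant '[[1,[-0.03,-0.04,0.3],0],[1,[-0.03,-0.04,0.6],0],[1,[-0.03,-0.04,0.9],0],[1,[-0.03,-0.04,1],0],[1,[-0.03,-0.04,1],0],[1,[-0.03,-0.04,1],0]]' >/dev/null
python3 -c "from h import *; todo(.6425,-.242,.079,42); f=snap('scene','scene2'); cv2.imwrite('pics/s2c.png',cv2.resize(f['img'][200:300,150:270,::-1],None,fx=5,fy=5))"
```

```text
t 3.65 pos [ 0.6429 -0.2447  0.0892] yyaw 42.19 tilt [ 0.0023 -0.0011] units [0.019 0.012 0.085] roll 0.001 w 0.999 gf 0.0 F [-0.7  0.5  0.7]
```

View pics/s2c.png

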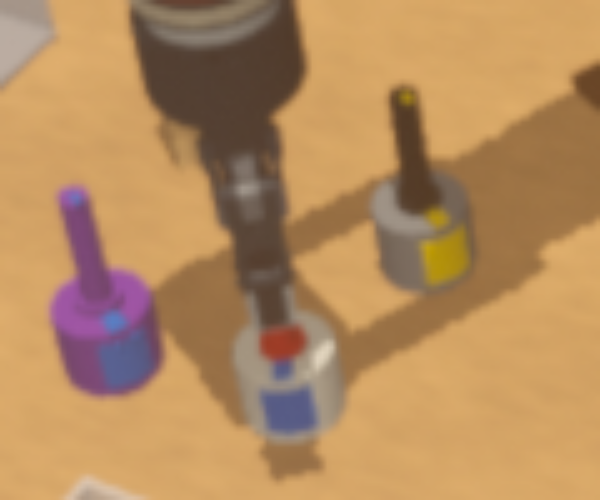

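The near finger hides the cap and lines up with it, and the red collar is centred below at crop (283,343). I'll lower the last bit and close.

```bash
python3 -m pendant '[[1,[0.02,0.01,0.085],0],[1,[0.02,0.01,0.085],0],[1,[0.02,0.01,0.085],0]]' | tail -5
python3 -m pendant '[[0,[0,0,0],0],[0,[0,0,0],0],[0,[0,0,0],0],[0,[0,0,0],0],[0,[0,0,0],0],[0,[0,0,0],0],[0,[0,0,0],0],[0,[0,0,0],0]]' |tail -3
python3 -m pendant '[[0,[0,0,-0.08],0],[0,[0,0,-0.08],0],[0,[0,0,-0.08],0],[0,[0,0,-0.08],0]]' 
python3 -c "from h import *; todo(.45,0,.09,90);f=snap('top','top3'); snap('scene','scene3'); g=load('scene3')
a=cv2.resize(f['img'][160:240,410:480,::-1],None,fx=5,fy=5); b=cv2.resize(g['img'][220:300,170:240,::-1],None,fx=5,fy=5); cv2.imwrite('pics/g3.png',np.hstack([a,b]))"
```

```text
tool_pos: [0.641, -0.2417, 0.0773]
tool_rot: [0.0, 0.405, 0.914, -0.0]
contact_force: [-0.9, -0.3, -0.3]
gripper_width: 0.998
grasp_force: 0.0
contact_force: [-0.6, -0.9, 0.8]
gripper_width: 0.166
grasp_force: 58.4
time: 5.2
tool_pos: [0.6408, -0.2417, 0.0864]
tool_rot: [-0.0, 0.406, 0.914, 0.0]
contact_force: [-0.9, -0.2, -1.1]
gripper_width: 0.174
grasp_force: 58.4
t 5.2 pos [ 0.6408 -0.2417  0.0864] yyaw 42.15 tilt [-0.0005  0.0004] units [ 2.56   0.172 -0.029] roll -0.266 w 0.174 gf 58.4 F [-0.9 -0.2 -1.1]
```

View pics/g3.png

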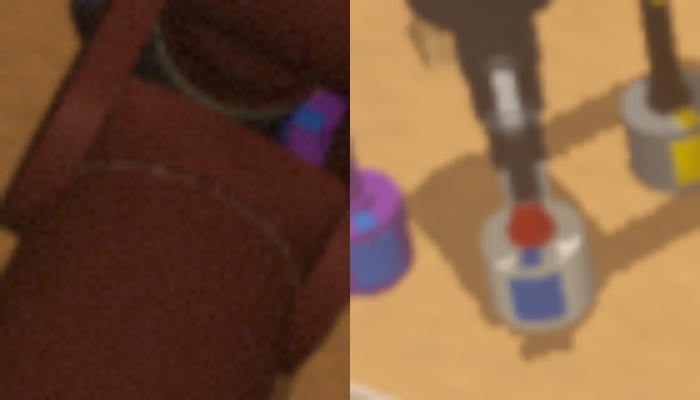

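Pot is gripped (58 N) and lifted about 9 mm. Next I'll carry it past the stop block to the front of the dock and turn the label.

```bash
for i in 1 2 3; do python3 -m pendant '[[0,[0.25,0.02,0],0],[0,[0.5,0.03,0],0],[0,[0.7,0.05,0],0],[0,[0.85,0.06,0],0],[0,[0.85,0.06,0],0]]' >/dev/null; done
python3 -m pendant '[[0,[0,0,0],-0.04],[0,[0,0,0],-0.08],[0,[0,0,0],-0.12],[0,[0,0,0],-0.16],[0,[0,0,0],-0.2],[0,[0,0,0],-0.24],[0,[0,0,0],-0.266],[0,[0,0,0],-0.266],[0,[0,0,0],-0.266]]' 
python3 -c "from h import *; todo(.455,.1395,.086,90)"
```

```text
time: 7.7
tool_pos: [0.4527, -0.0013, 0.0871]
tool_rot: [0.0, 0.001, 1.0, -0.0]
contact_force: [0.1, 0.5, -2.5]
gripper_width: 0.173
grasp_force: 58.8
t 7.7 pos [ 0.4527 -0.0013  0.0871] yyaw 89.88 tilt [ 0.0008 -0.0005] units [-0.017  1.174  0.008] roll -0.001 w 0.173 gf 58.8 F [ 0.1  0.5 -2.5]
```

```bash
for i in 1 2; do python3 -m pendant '[[0,[-0.01,0.25,0],0],[0,[-0.01,0.45,0],0],[0,[-0.01,0.59,0],0],[0,[-0.01,0.59,0],0],[0,[-0.01,0.59,0],0]]' >/dev/null; done
python3 -c "from h import *; todo(.4555,.1395,.080,90);f=snap('top','top4'); g=snap('scene','scene4')
b=cv2.resize(g['img'][220:340,290:430,::-1],None,fx=5,fy=5); cv2.imwrite('pics/g4.png',b)"
```

```text
t 8.7 pos [0.4543 0.1403 0.0867] yyaw 90.0 tilt [-0.     -0.0008] units [-0.01  -0.007  0.056] roll 0.0 w 0.17 gf 59.4 F [ 0.2 -1.1 -1.5]
```

View pics/g4.png

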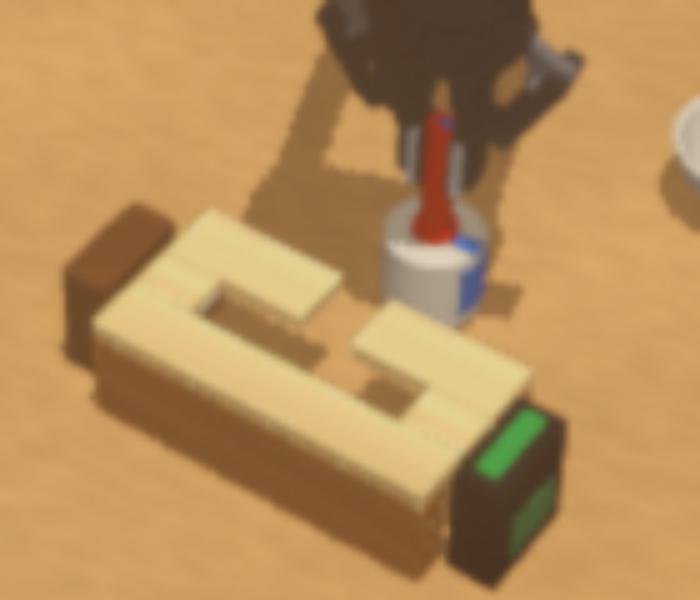

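The pot hangs straight in front of the slot mouth with its label on the reader side. Cap top is at crop (441,122), collar foot at about (436,230), dock unchanged.

```bash
python3 - <<'E'
from h import *
g=load('scene4'); S=lambda X,Y,z:ray(g,290+X/5-.4,220+Y/5-.4,z).round(4)
print('captop',S(442,122,.127),'shoulder',S(435,235,.054),'label',S(471,275,.032), 'shoulder stripe',S(466,245,.054))
L=np.array([[46,94],[46,-94],[-50,-94],[-50,94]])/1e3
W=np.array([S(420,503,.063),S(95,328,.063),S(210,210,.063),S(531,375,.063)])[:,:2]
print('mid',W.mean(0)+.002*np.array([.985,-.173]))
o=np.array([.5637,.1207]);a=np.radians(-9.9);ex=np.array([np.cos(a),np.sin(a)]);ey=np.array([-ex[1],ex[0]])
for n,p in(('front',-.075),('junction',0)): print(n,o+p*ex)
print('end',o+.050*ey)
E
```

```text
captop [0.4554 0.1412 0.127 ] shoulder [0.4581 0.1422 0.054 ] label [0.4555 0.1615 0.032 ] shoulder stripe [0.458  0.1587 0.054 ]
mid [0.56602  0.122229]
front [0.4898168  0.13359468]
junction [0.5637 0.1207]
end [0.57229646 0.16995547]
```

```bash
python3 -m pendant '[[0,[0,0,0.02],0.02],[0,[0,0,0.05],0.04],[0,[0,0,0.055],0.04],[0,[0,0,0.055],0.04]]' >/dev/null
python3 -c "from h import *; todo(.5637,.1208,.080,90)"
```

```text
t 9.2 pos [0.454  0.1404 0.08  ] yyaw 82.84 tilt [-0.0003 -0.0002] units [-0.927 -0.048 -0.   ] roll -0.04 w 0.166 gf 59.4 F [ 0.3 -0.  -1.2]
```

```bash
python3 -m pendant '[[0,[-0.1,-0.005,0],0],[0,[-0.2,-0.01,0],0],[0,[-0.3,-0.016,0],0],[0,[-0.4,-0.02,0],0],[0,[-0.5,-0.026,0],0],[0,[-0.6,-0.031,0],0],[0,[-0.6,-0.031,0],0]]' 
python3 -m pendant '[[0,[-0.1,-0.005,0],0],[0,[-0.2,-0.01,0],0],[0,[-0.3,-0.016,0],0],[0,[-0.327,-0.017,0],0],[0,[-0.327,-0.017,0],0],[0,[-0.327,-0.017,0],0]]' 
python3 -c "from h import *; todo(.5723,.170,.080,82.8);g=snap('scene','scene5')
b=cv2.resize(g['img'][220:340,290:430,::-1],None,fx=5,fy=5); cv2.imwrite('pics/g5.png',b)"
```

```text
time: 9.9
tool_pos: [0.5268, 0.1281, 0.0804]
tool_rot: [0.001, 0.063, 0.998, 0.0]
contact_force: [-0.6, -0.2, -2.4]
gripper_width: 0.169
grasp_force: 59.4
time: 10.5
tool_pos: [0.5634, 0.1215, 0.0799]
tool_rot: [-0.0, 0.063, 0.998, -0.0]
contact_force: [-0.0, 0.4, -3.3]
gripper_width: 0.167
grasp_force: 59.4
t 10.5 pos [0.5634 0.1215 0.0799] yyaw 82.82 tilt [-0.0008  0.    ] units [-0.023  0.41  -0.001] roll 0.0 w 0.167 gf 59.4 F [-0.   0.4 -3.3]
```

View pics/g5.png

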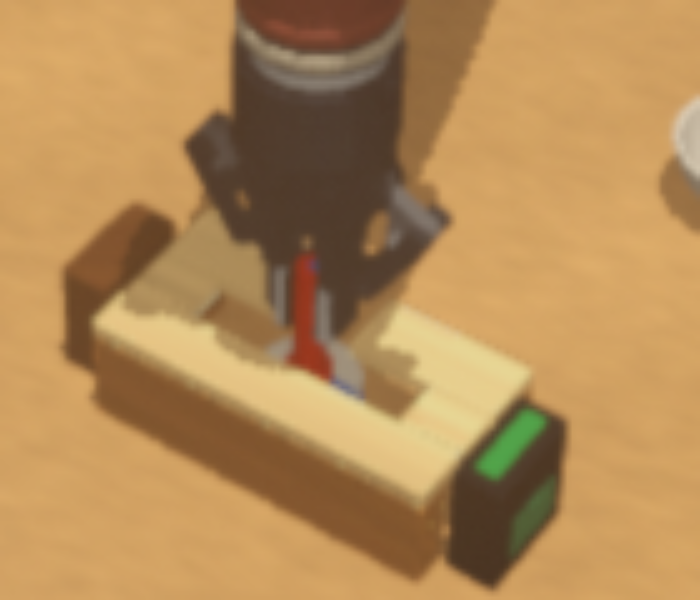

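The cap is in the slot junction (crop (308,360)) without contact, and the label stripe points to the reader. I'll slide it to the end.

```bash
python3 -m pendant '[[0,[-0.003,0.06,0],0],[0,[-0.007,0.12,0],0],[0,[-0.01,0.18,0],0],[0,[-0.013,0.24,0],0],[0,[-0.017,0.3,0],0],[0,[-0.02,0.36,0],0],[0,[-0.023,0.4,0],0],[0,[-0.023,0.4,0],0],[0,[-0.023,0.4,0],0]]' 
python3 -c "from h import *; todo(.5723,.170,.0775,82.8)"
```

```text
time: 11.45
tool_pos: [0.5724, 0.1688, 0.08]
tool_rot: [-0.0, 0.062, 0.998, -0.0]
contact_force: [-0.3, 1.1, -2.0]
gripper_width: 0.169
grasp_force: 59.4
t 11.45 pos [0.5724 0.1688 0.08  ] yyaw 82.84 tilt [-0.0002 -0.0002] units [0.002 0.01  0.021] roll 0.0 w 0.169 gf 59.4 F [-0.3  1.1 -2. ]
```

```bash
python3 -m pendant '[[0,[0,0.01,0.01],0],[0,[0,0.01,0.022],0],[0,[0,0.01,0.022],0],[0,[0,0.01,0.022],0]]' 
python3 -m pendant '[[0.3,[0,0,0],0],[0.4,[0,0,0],0],[0.5,[0,0,0],0],[0.5,[0,0,0],0],[0.5,[0,0,0],0],[0.5,[0,0,0],0]]' 
python3 -m pendant '[[0.5,[0,0,-0.2],0],[0.5,[0,0,-0.5],0],[0.5,[0,0,-0.9],0],[0.5,[0,0,-0.9],0],[0.5,[0,0,-0.9],0]]'
python3 -m pendant '[[0.5,[0.4,0,0],0],[0.5,[0.8,0,-0.2],0],[0.5,[1,0,-0.4],0],[0.5,[1,0,-0.4],0],[0.5,[1,0,-0.4],0]]'  >/dev/null
python3 -c "from h import *; todo(.5723,.170,.0775,82.8);g=snap('scene','scene6');f=snap('top','top6')
b=cv2.resize(g['img'][230:340,290:410,::-1],None,fx=5,fy=5); 
cv2.imwrite('pics/g6.png',b)"
```

```text
time: 11.85
tool_pos: [0.5725, 0.1698, 0.0774]
tool_rot: [-0.0, 0.063, 0.998, -0.0]
contact_force: [0.4, 0.3, -2.6]
gripper_width: 0.171
grasp_force: 59.8
time: 12.45
tool_pos: [0.5726, 0.17, 0.0775]
tool_rot: [0.0, 0.063, 0.998, 0.0]
contact_force: [-0.4, 0.1, 0.3]
gripper_width: 0.501
grasp_force: 0.0
time: 12.95
tool_pos: [0.5737, 0.1702, 0.1877]
tool_rot: [0.002, 0.063, 0.998, 0.0]
contact_force: [-0.4, -0.5, -0.5]
gripper_width: 0.5
grasp_force: 0.0
t 13.45 pos [0.4531 0.185  0.2324] yyaw 82.85 tilt [-0.0005 -0.0004] units [-1.002  0.     1.291] roll 0.0 w 0.499 gf 0.0 F [-0.5  0.2 -0.4]
```

View pics/g6.png

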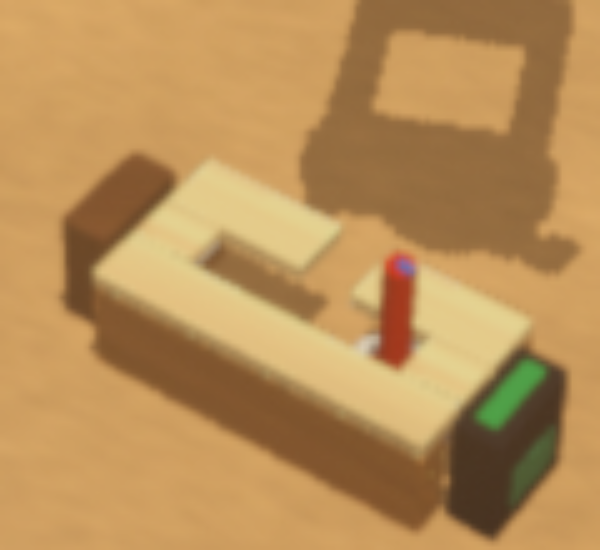

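The pot stands upright at the slot end, cap top at crop (400,266), with the stripe pointing to the reader. A final check of the numbers follows.

```bash
python3 - <<'E'
from h import *
g=load('scene6'); S=lambda X,Y,z:ray(g,290+X/5-.4,230+Y/5-.4,z)[:2]
p=S(400,265,.118); s=S(406,268,.118); r=S(512,394,.068); a=np.radians(-9.9); ex=np.array([np.cos(a),np.sin(a)]);ey=np.array([-ex[1],ex[0]])
o=np.array([.5655,.122]); print('pot in dock',(p-o)@ex,(p-o)@ey,'reader dist',np.linalg.norm(r-p),'stripe yaw',np.degrees(np.arctan2(*(s-p)[::-1])))
E
```

```text
pot in dock 0.0002804558224880526 0.04961309760016574 reader dist 0.061017937690276816 stripe yaw 80.06865478232969
```

```bash
python3 -c "from plant import manip; print(manip.job_done())"
```

```text
the job is handed in; nothing more can be done
None
```

The white pot stands upright in the dock at the slot end beside the reader, about 61 mm centre to centre, label facing it. I let go, the arm is clear, and the job was handed in at about 13.5 s; it gave no verdict, and I ran no final position check on the other things.

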